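Set the nut and flip the cam lever of a plate-sealing clamp

TASK

Clamp the sealing mat on the well plate: set the clamp's black knurled nut, which was left backed off, so that the red-balled cam lever just begins to bite when it is half-way down, then press the lever right down to its stop and let go. Too loose and the wells leak, too tight and the plate cracks, so feel the lever rather than forcing it, and leave the other things on the desk where they are.

Things in the scene. Friction and masses are not known exactly. Their poses are not given: they have to be found in the camera images.
- clamp: cam clamp on the jig base (fixed post; blue arm that slides straight down in it; nut, foot, lever). Origin on the base's top, 12.5 mm over the desk, under the foot in the middle of the nest; z up, +y runs level from the nest to the lever, x along the pivot pins. Two steel cheeks, 42 mm over their outsides, 65 mm over the desk, hold the arm's column and the lever's pin, 105 and 135 mm along +y.
- nut_grip (a point): mid height of the black knurled nut's head (29.6 mm across, 18 mm high; the arm's 22 mm wide bar lies 22 mm below). Its axis stays upright; it moves 10 mm down with the arm as the lever closes. Clockwise from above lowers the foot 10 mm a turn; anticlockwise lifts it. Stiff (0.32 N m), stays where left, stops 9 rad apart. At the start too loose by an unknown 2 to 9 mm of foot height.
- lever_ball (a point): centre of the red ball (22 mm across) on the end of the cam lever, 75 mm from the lever's pin. Can be pinched along the clamp's x and swung, rolling between the fingers. Open: about 130 mm over the desk; locked: 54 mm over the desk, 75 mm out from the pin along the clamp's +y, where nothing is under it.
- lever_pivot (a point): axis of the lever's pin, 53.5 mm over the desk; the lever swings in the plane of the clamp's y and z
- cam_lever (a joint): lever angle q, rad: 0 open (5 degrees past upright, to the nest), 1.658 locked at its stop (level, along the clamp's +y), half-way 0.83. Ball = pin + 75 mm (cos(1.658-q) along +y, sin(1.658-q) up). With u = q/1.55 the foot goes down 5 mm (1 - cos(pi u)), then just over centre. Free, 0.8 N at the ball moves it and it stays put; once the foot bears, it resists by 10 to 20 N per rad, up to 5.5 N when set right.
- compression_plate: aluminium plate 127 x 84 x 6 mm over a 3 mm blue silicone mat, loose on the well plate in the nest; origin at the centre of its underside, z up. The clamp's rubber foot bears on its 28 mm steel boss, 14 mm above the origin. The foot is sprung, with the clamp's give 18.5 N per mm; right when locked: 58 to 102 N, best 80; over 125 N the plate cracks.
- well_plate: white 96-well plate, 128 x 85 x 14 mm, loose in the nest under the compression plate; origin at the centre of its underside
- next_plate: clear 96-well plate waiting its turn, 128 x 85 x 14 mm, lying right of the jig; a bystander, leave it
- marker: black marker pen, 135 mm, lying near the desk's front edge; a bystander, leave it
- notebook: blue notebook, 152 x 105 x 14 mm, left front; a bystander, leave it
- pipette_blue: pipette with a blue plunger, 237 mm, lying left of the jig; a bystander, leave it
- pipette_yellow: pipette with a yellow plunger, 237 mm, lying left of the jig; a bystander, leave it
- dish: orange-brown petri dish, 84 mm across, left rear; a bystander, leave it
There are look-alikes about, which are no part of the job. Leave any turquoise look-alike of the compression_plate alone.

How it is judged (in metres and radians):
On the way:
1. with the lever about half-way down (0.65 to 1.02 rad) the foot has begun to bear on the compression plate (2 to 40 N) (value of joint cam_lever between 0.65 and 1.02 rad and contact force between clamp and compression_plate between 2 and 40 N), for 0.02 s.
At the end, for the whole second after the job is handed in: the cam lever is locked down at its stop (beyond 1.6 rad) and released, the foot presses the compression plate with 58 to 102 N, and the compression plate lies level in the nest, centred on the well plate within 4 mm and under the foot within 6 mm (value of joint cam_lever above 1.6 rad and contact force between clamp and compression_plate between 58 and 102 N and horizontal distance between compression_plate and well_plate below 0.004 m and angle between compression_plate's own z axis and vertical below 0.04 rad and horizontal distance between compression_plate and clamp below 0.006 m); the robot touches nothing.
It fails at once if the compression plate is pressed with more than 125 N, which cracks the well plate (contact force between clamp and compression_plate above 125 N).
It fails at once if a bystander is moved by more than 15 mm (distance of any of next_plate, marker, notebook, pipette_blue, pipette_yellow, dish from where it was at the start of the episode above 0.015 m).
It also fails if it takes over 72 s, if anything falls off the work surface, if the arm or the gripper's body presses on something with over 40 N, if the wrist force passes 120 N, or if a joint passes its speed limit or range.

ROBOT

A 6-joint arm with a two-finger parallel gripper is mounted at the origin on a cart in front of the work surface, level with it; the furniture and walls round the work are solid. World frame = base frame: x ahead of the robot, y to its left, z up, the work surface at z = 0. Lengths are in mm, angles in rad, forces in N, time in s.
With the tool pointing down it reaches from about 350 to 775 mm from the base axis. Payload 7.3 kg.
Tool frame: the origin (TCP) lies midway between the tips of the shut fingers; the grasp point (between the pads) lies 19 mm behind it; x points along the fingers, y is the direction in which the jaws open and shut, and the axes are right-handed (so a half turn about x gives the same grasp; the last joint's range is limited). The gripper opens to 92 mm and grips with 3 to 60 N. Pads are 19 mm wide; open, the fingers measure 130 mm over their backs; the gripper's body (75 mm by 190 mm) begins 47 mm behind the grasp point.
Start: joints at [-1.267, 0.342, 1.524, -0, 1.275, -0.146], TCP at [228.287, -472.793, 196.041] pointing down, gripper open.
Joint ranges: [-2.53, 2.53], [-0.77, 2.02], [0.04, 2.7], [-1, 4.14], [0.28, 2.66], [-3.11, 3.11]. Speed limits (rad/s): [2.57, 2.57, 3.14, 3.14, 3.14, 3.14].

INTERFACE

Orientations are given as [roll, pitch, yaw] about the fixed x, y, z axes, in that order (R = Rz(yaw) Ry(pitch) Rx(roll)).
In Python, from plant import get_obs, capture, close_job gives the robot as it stands. The module is installed in compiled form; this text tells all that it offers.
- The arm moves only by the tool send_rows, never from a script. Its argument "moves" is a list of rows, each a list of 4 numbers: the shift along the tool's x, y, z in mm, then the turn about the tool's x in degrees. In form: [[tx, ty, tz, yaw], ...]. A call has 1 to 8 rows; each row shifts and turns the commanded pose from where the row before left it, along the tool's axes as they then stand; what a row does not reach is not made up. A row lasts 1/8 s, in which the tool goes at most 62.5 mm and 10.7 degrees, less where a joint would pass 70% of its speed; a pose out of reach is approached as far as the arm can. A call with a gripper value outside its range is refused whole. "hand" is the opening, from 0 (shut) to 1 (fully open), set as the call begins (left out, the last holds). The fingers move at their own pace and stop on an object; the grip force is fixed at half the most. Time passes only in rows, so rows that do not move let the fingers close. It gives the time, the measured TCP pose, the force and the opening at its end, in the units of the state.
- get_obs(): the state, without advancing time (a new reading comes with each control period).
- capture(name): name is "scene" or "top" or "wrist"; returns a dict with "image" (400x640x3 uint8, red, green, blue), "K" (3x3 intrinsics, pixels), "dist" ([k1, k2, p1, p2, k3] as OpenCV has them; the pictures are not rectified), "position" and "attitude" of the camera in the world; the wrist camera has in their place "mount" (4x4, takes a point from camera to tool coordinates, whose origin is the TCP and whose axes are the tool frame's). Camera axes: x right, y down, z forward; pixel columns grow to the right and rows downward; lengths in mm; the calibration is good to about 2 mm. A picture is of the moment at which its call begins: read the wrist's pose just before it. There is no depth.
- close_job(): hands the job in, once; it reports no verdict.
The state is a dict: "time": time; "joint_positions": joint angles; "dq": joint speeds; "tau": joint torques, N m; "tool_pos": TCP position; "tcp_rot": TCP orientation; "contact_force": force on the tool from outside, world axes, zero at the start; "moment": the same for the moment, N m; "grip_width": finger opening in mm.
Only numpy, scipy, OpenCV 4.12 (cv2) and the standard library are available. Lean on these libraries where they do the work, as an engineer would, in place of code of your own. Each camera call takes 0.05 s, during which the arm holds its last target. There are 200 camera calls.

## Working session

There is one attempt and no reset: what is moved stays moved. The work goes in short steps, Python scripts to look and compute and a tool call to move; the robot and the scene stay as the last step left them, time stands still between calls to the robot, and variables do not carry over. Pictures are saved under pics/ and viewed, about 8 in all and at most 12, crops included, and the job is handed in when it is done.

Besides the shell and the picture viewer there is one more tool, called after "Call:" in YAML: its name, and indented under it one key for each argument. send_rows: Moves the arm, as the interface text tells. Its arguments: {"type":"object","properties":{"moves":{"type":"array","items":{"type":"array","items":{"type":"number"}}},"hand":{"type":"number"}},"required":["moves"]}

```bash
mkdir -p pics; cat > h.py <<'E'
import numpy as np, cv2
from plant import get_obs, capture, close_job
from scipy.spatial.transform import Rotation as R
def rot(rpy): return R.from_euler('xyz',rpy).as_matrix()
def cam(c,o=None):
    if 'mount' in c:
        M=np.array(c['mount']); Rt=rot(o['tcp_rot']); return Rt@M[:3,:3], Rt@M[:3,3]+np.array(o['tool_pos'])
    a=np.array(c['attitude']); 
    return (a if a.shape==(3,3) else rot(a)), np.array(c['position'])
def ray(c,px,o=None):
    Rc,p=cam(c,o); u=cv2.undistortPoints(np.array([[px]],float),np.array(c['K']),np.array(c['dist']))[0,0]
    d=Rc@np.array([u[0],u[1],1]); return p,d/np.linalg.norm(d)
def onz(c,px,z,o=None):
    p,d=ray(c,px,o); return p+d*(z-p[2])/d[2]
def cross(r1,r2):
    (p,d),(q,e)=r1,r2; s=np.linalg.lstsq(np.c_[d,-e],q-p,rcond=None)[0]
    a,b=p+s[0]*d,q+s[1]*e; return (a+b)/2,np.linalg.norm(a-b)
def save(im,n): cv2.imwrite('pics/'+n,cv2.cvtColor(im,cv2.COLOR_RGB2BGR))
E
python3 - <<'E'
from h import *
import pickle
d={}
for n in('scene','top'):
    c=capture(n); d[n]=c; save(c['image'],n+'0.png'); print(n,c['position'],c['attitude'])
pickle.dump(d,open('d.pkl','wb')); print(get_obs())
E
```

```text
scene [-763.25537288 -849.57802026  800.84199601] [-1.99597252  0.01322915 -1.03960096]
top [ 452.26833167  -72.49357453 1709.21598692] [-3.08737825  0.00787952 -1.55254853]
{'time': 0.1, 'joint_positions': array([-1.26700631e+00,  3.42648083e-01,  1.52491237e+00,  7.49117491e-06,
        1.27539911e+00, -1.45977039e-01]), 'dq': array([ 0.0005697 , -0.00031407, -0.00237642, -0.00021805, -0.00015518,
        0.00132939]), 'tau': array([ 1.90317049e-03, -4.32006741e+01, -2.44692922e+01,  7.19227293e-02,
        5.26690960e-02, -4.39176017e-05]), 'tool_pos': array([ 228.15899218, -472.38603719,  195.42024732]), 'tcp_rot': array([-1.72201413,  1.5694294 ,  1.8693434 ]), 'contact_force': array([ 0.91606211, -0.74084542, -0.29208612]), 'moment': array([-0.0487304 , -0.03596222, -0.00505979]), 'grip_width': 91.74049017841934}
```

View pics/scene0.png

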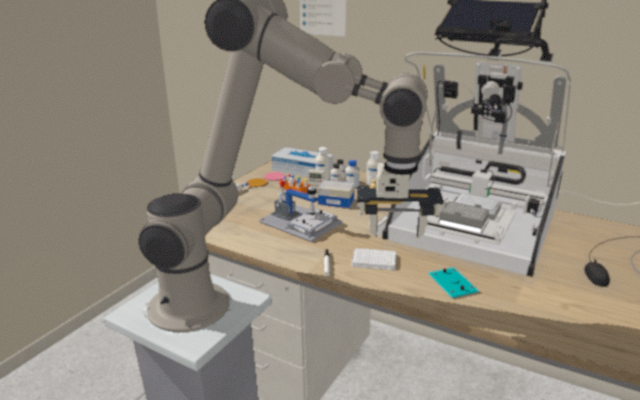

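View pics/top0.png

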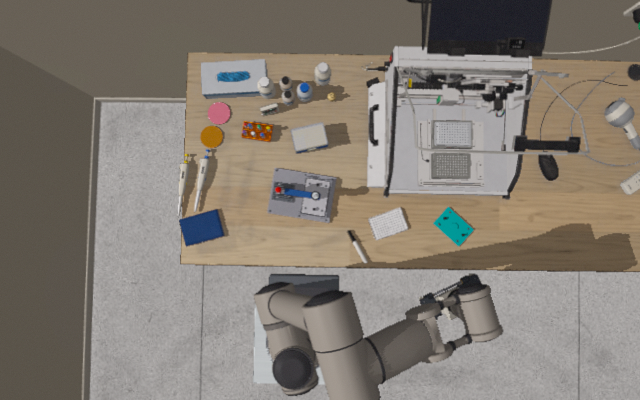

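The top view shows the jig at about (302,195), with the lever ball on its left near (280,189) and the nut near (316,196). The scene view shows the same jig at about (300,210). I'll zoom in on the jig.

```bash
python3 - <<'E'
from h import *
import pickle
d=pickle.load(open('d.pkl','rb'))
t=d['top']['image'][160:230,258:348]; s=d['scene']['image'][165:245,250:350]
a=cv2.resize(t,(514,400),interpolation=cv2.INTER_CUBIC)
b=cv2.resize(s,(286*1,229),interpolation=cv2.INTER_CUBIC)
im=np.zeros((400,800,3),np.uint8); im[:,:514]=a; im[:229,514:]=b; save(im,'z.png')
c=d['top']
for p in((280,189),(316,196)): print(p,onz(c,p,90),onz(c,p,130))
i=d['top']['image'].astype(int)
m=((i[...,0]>130)&(i[...,1]<70)&(i[...,2]<70)); ys,xs=np.nonzero(m[170:225,262:345]); print(list(zip(xs+262,ys+170)))
E
```

```text
(280, 189) [556.25698391  65.16131757  90.        ] [553.68811964  61.76078563 130.        ]
(316, 196) [533.87697538 -61.85058343  90.        ] [531.86097148 -62.11350057 130.        ]
[(np.int64(276), np.int64(187)), (np.int64(277), np.int64(187)), (np.int64(278), np.int64(187)), (np.int64(276), np.int64(188)), (np.int64(277), np.int64(188)), (np.int64(278), np.int64(188)), (np.int64(279), np.int64(188)), (np.int64(275), np.int64(189)), (np.int64(276), np.int64(189)), (np.int64(277), np.int64(189)), (np.int64(278), np.int64(189)), (np.int64(279), np.int64(189)), (np.int64(276), np.int64(190)), (np.int64(277), np.int64(190)), (np.int64(278), np.int64(190)), (np.int64(279), np.int64(190)), (np.int64(276), np.int64(191)), (np.int64(277), np.int64(191)), (np.int64(278), np.int64(191)), (np.int64(279), np.int64(191))]
```

View pics/z.png

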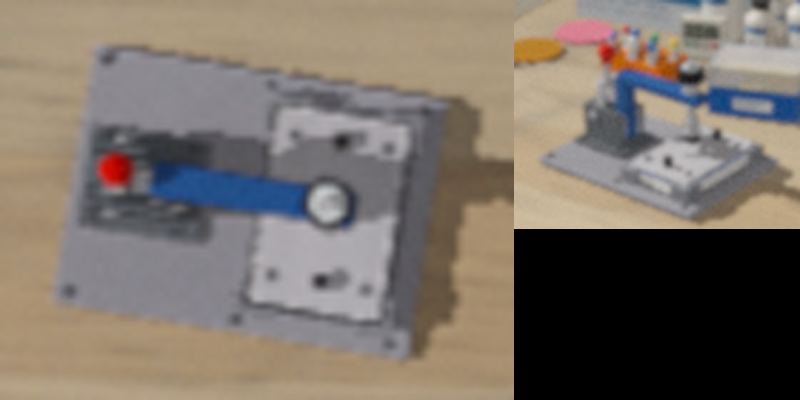

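```bash
python3 - <<'E'
from h import *
import pickle
d=pickle.load(open('d.pkl','rb')); t,s=d['top'],d['scene']
for n,a,b in(('ball',(277.5,189.3),(282.5,183.2)),('nut',(315.4,195.3),(311.5,190.2))):
    print(n,cross(ray(t,a),ray(s,b)))
bl=onz(t,(277.5,189.3),130)
print('ball130',bl)
for z in (95,110,125): print(z,onz(t,(315.4,195.3),z),np.hypot(*(bl-onz(t,(315.4,195.3),z))[:2]))
# base corners from the crop
for p in((103,50),(450,102),(408,357),(60,300)): print(onz(t,(258+p[0]*90/514,160+p[1]*70/400),12.5).round(1))
o=get_obs();Rt=rot(o['tcp_rot']);print(Rt.round(3))
w=capture('wrist'); print(w['mount'],w['K'])
E
```

```text
ball (array([553.56798423,  69.27449238, 127.03917246]), np.float64(3.1519877083051644))
nut (array([533.6714456 , -59.67424233, 135.97139021]), np.float64(0.9162329860261369))
ball130 [552.50578287  70.31950406 130.        ]
95 [536.04010097 -59.73937269  95.        ] 131.097025525924
110 [535.2616571 -59.8578903 110.       ] 131.3145607953337
125 [534.48321323 -59.97640792 125.        ] 131.5364500606755
[635.9  88.1  12.5]
[ 606.1 -136.8   12.5]
[ 441.5 -112.4   12.5]
[473.9 112.1  12.5]
[[-0.     0.435 -0.901]
 [ 0.001 -0.901 -0.435]
 [-1.    -0.001 -0.   ]]
[[ 5.46974507e-05 -2.83254319e-01  9.59044831e-01 -1.89081144e+02]
 [ 9.99999970e-01  2.44479002e-04  1.51737266e-05 -1.15551483e+00]
 [-2.38764347e-04  9.59044801e-01  2.83254324e-01 -7.78434332e+01]
 [ 0.00000000e+00  0.00000000e+00  0.00000000e+00  1.00000000e+00]] [[347.21493982   0.         317.08989082]
 [  0.         347.21493982 202.62942182]
 [  0.           0.           1.        ]]
```

Call:
send_rows:
  moves:
    - [0,-12,-23,0]
    - [0,-24,-46,0]
    - [0,-30,-57,0]
    - [0,-30,-57,0]
    - [0,-30,-57,0]
    - [0,-30,-57,0]
    - [0,-30,-57,0]
    - [0,-30,-57,0]

```text
time: 1.15
tool_pos: [498.6, -107.0, 196.0]
tcp_rot: [1.135, 1.571, -1.557]
contact_force: [0.1, -1.2, 0.2]
grip_width: 91.7
```

Call:
send_rows:
  moves:
    - [0,-22,-43,-10]
    - [0,0,0,-10]
    - [0,0,0,-10]
    - [0,0,0,-10]
    - [0,0,0,-10]
    - [0,0,0,-10]
    - [0,0,0,-10]
    - [0,0,0,0]

```text
time: 2.15
tool_pos: [526.7, -70.2, 195.8]
tcp_rot: [-1.864, 1.57, 2.948]
contact_force: [-0.3, 0.8, -0.3]
grip_width: 91.7
```

```bash
python3 - <<'E'
from h import *
import pickle
o=get_obs(); w=capture('wrist'); save(w['image'],'w1.png'); pickle.dump((o,w),open('w1.pkl','wb'))
print(o['time'],o['tool_pos'],o['joint_positions'].round(2),rot(o['tcp_rot']).round(3))
E
```

```text
2.15 [526.67144102 -70.23483867 195.75057911] [-0.28  0.35  1.51 -0.    1.28 -0.38] [[-0.001  0.995  0.099]
 [ 0.     0.099 -0.995]
 [-1.    -0.001 -0.   ]]
```

View pics/w1.png

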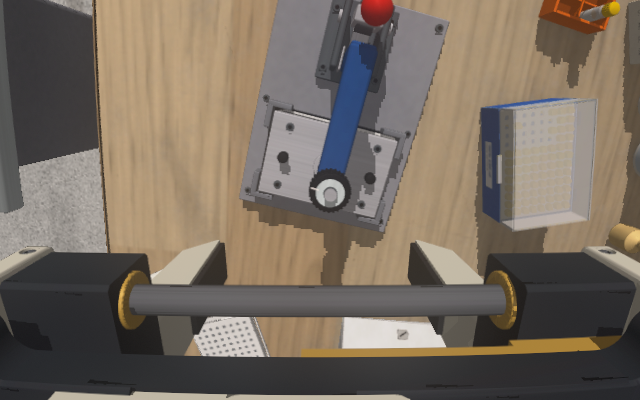

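The wrist view shows the nut head at about (329,191) with a white index mark at (313,188), and the red ball at (377,8). Next I'll triangulate the nut from its centre pixels.

```bash
python3 - <<'E'
from h import *
import pickle
d=pickle.load(open('d.pkl','rb')); t,s=d['top'],d['scene']
o,w=pickle.load(open('w1.pkl','rb')); im=w['image'].astype(int)
g=im.max(2); m=(g<62).astype(np.uint8); m[:150]=0;m[225:]=0;m[:,:295]=0;m[:,365:]=0
n,l,st,ce=cv2.connectedComponentsWithStats(m); k=1+st[1:,4].argmax(); print(st[k],ce[k])
c,_=cv2.findContours((l==k).astype(np.uint8),0,2); c=max(c,key=cv2.contourArea); print(cv2.minEnclosingCircle(c),cv2.fitEllipse(c))
for z in(110,120,130,140,150): 
    p=onz(w,(329,191),z,o); q=onz(t,(315.4,195.3),z); print(z,p.round(1),q.round(1))
print(cross(ray(w,(329,191),o),ray(s,(311.5,189.5))))
r=(im[...,0]>140)&(im[...,1]<70); r[40:]=0; ys,xs=np.nonzero(r); print('ball',xs.min(),xs.max(),ys.max())
for z in(115,130):print(onz(w,((xs.min()+xs.max())/2,ys.max()-16.5),z,o))
print(cross(ray(w,((xs.min()+xs.max())/2,ys.max()-16.5),o),ray(t,(277.5,189.3))))
E
```

```text
[310 169  41  44 651] [329.78187404 187.5483871 ]
((329.27880859375, 190.3674774169922), 21.670372009277344) ((329.4896545410156, 190.37074279785156), (37.716552734375, 40.833839416503906), 175.4671173095703)
110 [536.5 -62.4 110. ] [535.3 -59.9 110. ]
120 [535.9 -59.8 120. ] [534.7 -59.9 120. ]
130 [535.2 -57.3 130. ] [534.2 -60.  130. ]
140 [534.6 -54.7 140. ] [533.7 -60.1 140. ]
150 [534.  -52.2 150. ] [533.2 -60.2 150. ]
(array([535.58358308, -56.61997564, 136.67703313]), np.float64(2.475622504545283))
ball 362 612 23
[634.36653543  86.3941876  115.        ]
[627.99359731  82.01404391 130.        ]
(array([547.87340302,  42.95363285, 304.02520468]), np.float64(26.528424844328615))
```

Call:
send_rows:
  moves:
    - [10,9.4,-10.3,-10]
    - [10,0,0,-10]
    - [10,0,0,-10]
    - [0,0,0,-10]
    - [0,0,0,-10]
    - [0,0,0,-10]
    - [0,0,0,-10]
    - [0,0,0,0]

```text
time: 3.2
tool_pos: [535.1, -59.1, 165.9]
tcp_rot: [-3.0, 1.571, 3.03]
contact_force: [0.0, 0.3, 0.1]
grip_width: 91.8
```

```bash
python3 - <<'E'
from h import *
import pickle
d=pickle.load(open('d.pkl','rb')); t,s=d['top'],d['scene']
o,w=pickle.load(open('w1.pkl','rb')); im=w['image'].astype(int)
r=(im[...,0]>140)&(im[...,1]<70); r[40:]=0; r[:,420:]=0; ys,xs=np.nonzero(r); print('ball',xs.min(),xs.max(),ys.max())
print(cross(ray(w,((xs.min()+xs.max())/2,ys.max()-16.5),o),ray(t,(277.5,189.3))))
o=get_obs(); w=capture('wrist'); save(w['image'],'w2.png'); pickle.dump((o,w),open('w2.pkl','wb'))
print(o['time'],o['tool_pos'],o['joint_positions'].round(2),rot(o['tcp_rot']).round(3))
E
```

```text
ball 362 392 11
(array([548.12027674,  66.69670555, 175.53688626]), np.float64(3.1484852915066126))
3.2 [535.10510517 -59.07979124 165.92275212] [-0.25  0.39  1.54 -0.    1.21 -1.57] [[-0.     0.25   0.968]
 [ 0.     0.968 -0.25 ]
 [-1.    -0.    -0.   ]]
```

View pics/w2.png

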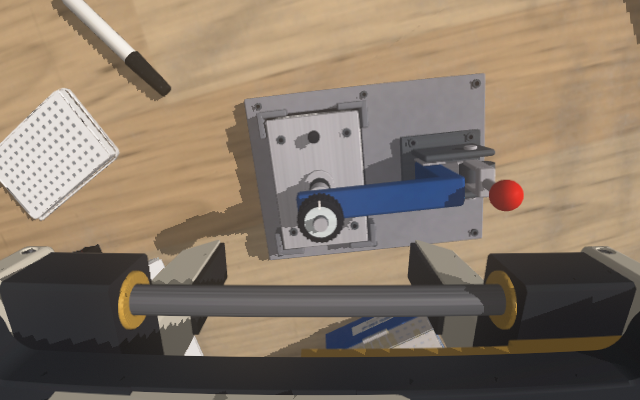

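The second wrist view shows the nut at about (320,219), the ball at (506,195), and the boss just peeking out past the arm near (318,180).

```bash
python3 - <<'E'
from h import *
import pickle
d=pickle.load(open('d.pkl','rb')); t,s=d['top'],d['scene']
o1,w1=pickle.load(open('w1.pkl','rb')); o,w=pickle.load(open('w2.pkl','rb'));im=w['image'].astype(int)
m=(im.max(2)<62).astype(np.uint8); m[:185]=0;m[245:]=0;m[:,:290]=0;m[:,350:]=0
c,_=cv2.findContours(m,0,2); c=max(c,key=cv2.contourArea); (n,r)=cv2.minEnclosingCircle(c); print(n,r,cv2.boundingRect(c))
print('nut',cross(ray(w1,(329.3,190.4),o1),ray(w,n,o)),cross(ray(t,(315.4,195.3)),ray(w,n,o)))
b=(im[...,0]>140)&(im[...,1]<70); b[:160]=0;b[230:]=0;b[:,:480]=0;b[:,540:]=0
c,_=cv2.findContours(b.astype(np.uint8),0,2); c=max(c,key=cv2.contourArea); (bp,r)=cv2.minEnclosingCircle(c); print(bp,r)
print('ball',cross(ray(t,(277.5,189.3)),ray(w,bp,o)),onz(w,bp,128.2,o),onz(w,n,125,o))
E
python3 - <<'E'
import sys; sys.path.insert(0,'.')
from h import *
import pickle
o,w=pickle.load(open('w2.pkl','rb'))
save(cv2.resize(w['image'][150:260,240:400],(800,550),interpolation=cv2.INTER_CUBIC),'/..pics/z2.png') if 0 else cv2.imwrite('pics/z2.png',cv2.cvtColor(cv2.resize(w['image'][150:260,240:400],(800,550),interpolation=cv2.INTER_CUBIC),cv2.COLOR_RGB2BGR))
E
```

```text
(319.9725646972656, 217.5070037841797) 24.253982543945312 (297, 194, 47, 48)
nut (array([535.03079865, -55.36475321, 135.29189665]), np.float64(0.22473347413175407)) (array([534.72694068, -57.71177828, 133.84983702]), np.float64(4.874973847070348))
(509.0, 194.5) 14.8071928024292
ball (array([551.48403501,  70.35574877, 135.74482681]), np.float64(1.721154457786452)) [553.90631191  74.67523714 128.2       ] [538.40751785 -56.06270695 125.        ]
```

View pics/z2.png

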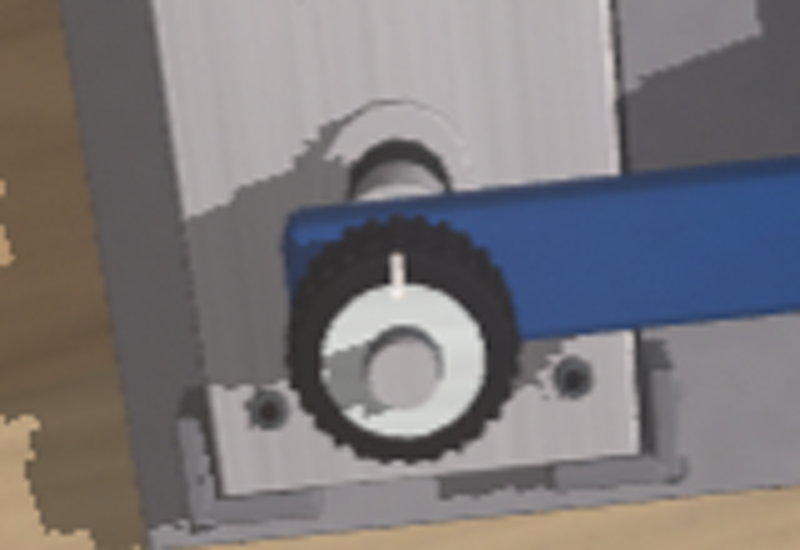

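The nut's top face comes out at z≈134, so its mid height is about 125. I'll descend along the jaws, watching the force in case a finger meets the bar.

Call:
send_rows:
  moves:
    - [10,1.5,0,0]
    - [12,0,0,0]
    - [12,0,0,0]
    - [8,0,0,0]
    - [4,0,0,0]
    - [3,0,0,0]
    - [0,0,0,0]

```text
time: 4.12
tool_pos: [535.6, -57.7, 117.0]
tcp_rot: [-0.411, 1.571, -0.66]
contact_force: [0.2, 0.0, -0.5]
grip_width: 91.7
```

Call:
send_rows:
  moves:
    - [2,0,0,0]
    - [1,0,0,0]
    - [1,0,0,0]
    - [0,0,0,0]

```text
time: 4.62
tool_pos: [535.5, -57.7, 113.0]
tcp_rot: [-1.888, 1.571, -2.137]
contact_force: [-0.2, 0.2, -0.6]
grip_width: 91.9
```

Call:
send_rows:
  moves:
    - [1,0,0,0]
    - [1,0,0,0]
    - [1,0,0,0]
    - [1,0,0,0]
    - [0,0,0,0]

```text
time: 5.25
tool_pos: [535.4, -57.6, 108.9]
tcp_rot: [-2.71, 1.571, -2.958]
contact_force: [-0.5, -0.4, 0.3]
grip_width: 91.9
```

Call:
send_rows:
  moves:
    - [0,0,0,0]
    - [0,0,0,0]
    - [0,0,0,0]
    - [0,0,0,0]
    - [0,0,0,0]
  hand: 0.25

```text
time: 5.88
tool_pos: [535.5, -57.7, 109.0]
tcp_rot: [-0.612, 1.571, -0.861]
contact_force: [0.3, -0.5, 0.4]
grip_width: 46.4
```

Call:
send_rows:
  moves:
    - [0,0,0,0]
    - [0,0,0,0]
    - [0,0,0,0]
  hand: 0

```text
time: 6.25
tool_pos: [535.6, -57.3, 109.0]
tcp_rot: [1.352, 1.57, 1.104]
contact_force: [1.7, 2.1, 0.5]
grip_width: 27.3
```

Call:
send_rows:
  moves:
    - [0,0,0,0]
    - [0,0,0,6]
    - [0,0,0,9]
    - [0,0,0,9]

```text
time: 6.75
tool_pos: [535.4, -57.7, 109.0]
tcp_rot: [-1.366, 1.57, -2.037]
contact_force: [0.1, 1.5, -0.2]
grip_width: 27.1
```

```bash
python3 - <<'E'
from h import *
o=get_obs(); w=capture('wrist'); save(cv2.resize(w['image'][140:340,180:460],(560,400)),'w3.png')
print(o['time'],o['tool_pos'],o['joint_positions'].round(2),o['contact_force'],o['moment'],o['grip_width'])
E
```

```text
6.75 [535.40612925 -57.70328591 109.04164057] [-0.25  0.45  1.61 -0.    1.08 -1.15] [ 0.08165512  1.50603081 -0.20209624] [ 0.23329039 -0.06259006  0.36376611] 27.115675838868572
```

View pics/w3.png

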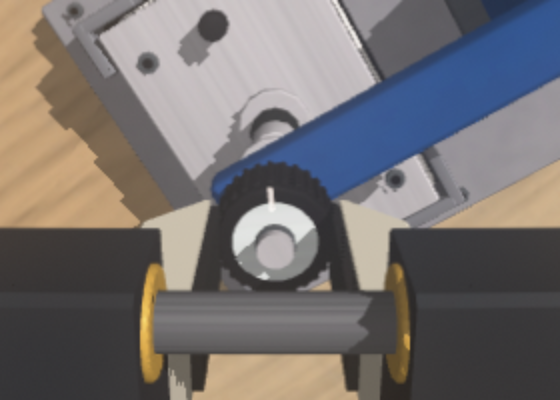

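The grip holds: moment z is 0.36 N·m and the index mark stays fixed relative to the fingers. So the nut is following. I'll turn it to about 4 mm in total, 144°.

Call:
send_rows:
  moves:
    - [0,0,0,9]
    - [0,0,0,9]
    - [0,0,0,9]
    - [0,0,0,9]
    - [0,0,0,9]
    - [0,0,0,9]
    - [0,0,0,9]
    - [0,0,0,0]

```text
time: 7.8
tool_pos: [534.4, -58.0, 108.9]
tcp_rot: [-1.099, 1.568, -2.862]
contact_force: [-5.0, -0.7, 3.5]
grip_width: 27.6
```

Call:
send_rows:
  moves:
    - [0,0,0,9]
    - [0,0,0,9]
    - [0,0,0,9]
    - [0,0,0,9]
    - [0,0,0,9]
    - [0,0,0,9]
    - [0,0,0,3]
    - [0,0,0,0]

```text
time: 8.8
tool_pos: [533.6, -57.4, 108.9]
tcp_rot: [-0.493, 1.567, 3.034]
contact_force: [-8.1, 1.7, 6.1]
grip_width: 27.3
```

```bash
python3 - <<'E'
from h import *
o=get_obs(); w=capture('wrist'); i=w['image']; save(cv2.resize(i[140:340,180:460],(560,400)),'w4.png')
def mark(im):
    g=cv2.cvtColor(im,cv2.COLOR_RGB2GRAY); return g[228:245,310:324]
print(o['time'],o['tool_pos'],o['joint_positions'].round(2),o['contact_force'],o['moment'],o['grip_width'],rot(o['tcp_rot'])[:2,1:].round(3))
print(mark(i))
E
```

```text
8.8 [533.56913741 -57.3747539  108.89693646] [-0.25  0.45  1.61 -0.    1.08  0.94] [-8.06094673  1.65530083  6.13226307] [0.27564386 1.37506291 0.20684507] 27.331405848174636 [[ 0.376 -0.927]
 [-0.927 -0.376]]
[[ 41  42  42  43  41  39  38  40  41  40  41  39  38  39]
 [ 41  41  42  42  39  39  39  39  39  40  38  38  38  39]
 [ 40  41  41  40  39  39  39  38  39  38  39  38  38  38]
 [ 41  40  41  40  40  39  39  38  38  38  38  39  39  39]
 [ 40  41  40  39  39  39  39  38  38  38  39  40  39  37]
 [ 39  38  39  38  39  39  38  39  37  38  38  39  39  39]
 [ 37  39  44  61  83  86  60  42  42  41  39  39  39  38]
 [ 41  41  41  91 130 115  70  42  42  42  42  42  41  41]
 [ 42  41  42  93 134 117  69  40  40  40  40  41  41  41]
 [ 41  41  40  92 134 116  68  38  39  39  39  39  40  39]
 [ 39  39  39  79 121 123  86  39  40  39  40  40  40  39]
 [ 39  39  39  76 119 124  87  38  39  39  39  39  39  39]
 [ 39  39  39  63 108 133 106  39  39  39  39  40  39  38]
 [ 39  38  39  61 107 134 108  40  39  39  40  39  39  39]
 [ 39  44  60  86 117 134 120  95  93  94  85  63  51  46]
 [ 97 122 122 125 131 134 130 125 124 124 123 122 119 109]
 [124 126 126 126 130 134 132 127 126 126 126 125 125 124]]
```

Call:
send_rows:
  moves:
    - [0,0,0,0]
    - [0,0,0,0]
    - [10,0,0,0]
    - [-35,0,0,0]
    - [-20,0,0,-10]
    - [0,0,0,-10]
    - [0,0,0,-10]
    - [0,0,0,-10]
  hand: 0.55

```text
time: 9.85
tool_pos: [535.6, -57.7, 153.3]
tcp_rot: [-0.974, 1.571, -3.031]
contact_force: [0.5, 0.5, 0.2]
grip_width: 50.4
```

Call:
send_rows:
  moves:
    - [0,0,0,-10]
    - [0,0,0,-10]
    - [0,-0.4,-28,0]
    - [0,-0.4,-40,0]
    - [0,-0.4,-40,0]
    - [0,-0.4,-20.6,0]
    - [0,0,0,0]

```text
time: 10.72
tool_pos: [552.3, 70.6, 153.5]
tcp_rot: [-0.798, 1.57, -2.51]
contact_force: [0.5, -0.0, 0.0]
grip_width: 50.7
```

```bash
python3 - <<'E'
from h import *
o=get_obs(); w=capture('wrist'); im=w['image'].astype(int)
b=((im[...,0]>140)&(im[...,1]<70)).astype(np.uint8); n,l,st,ce=cv2.connectedComponentsWithStats(b)
print(o['time'],o['tool_pos'],o['joint_positions'].round(2),rot(o['tcp_rot'])[:2,1:].round(3))
for k in range(1,n):
    if st[k,4]>100: print(st[k],ce[k],onz(w,ce[k],128.2,o))
E
```

```text
10.725 [552.30246827  70.59973598 153.47291788] [-0.01  0.44  1.5  -0.    1.2   0.13] [[ 0.99  -0.141]
 [-0.141 -0.99 ]]
[302 207  31  29 709] [316.88011283 220.74471086] [552.93089211  73.11359386 128.2       ]
```

Call:
send_rows:
  moves:
    - [10,0,-1.4,0]
    - [14,0,0,0]
    - [12,0,0,0]
    - [8,0,0,0]
    - [0,0,0,0]

```text
time: 11.4
tool_pos: [552.1, 71.1, 109.1]
tcp_rot: [-1.359, 1.569, -3.074]
contact_force: [-0.0, 0.2, 0.7]
grip_width: 50.6
```

Call:
send_rows:
  moves:
    - [0,0,0,0]
    - [0,0,0,0]
    - [0,0,0,0]
    - [0,0,0,0]
    - [0,0,0,0]
  hand: 0

```text
time: 12.02
tool_pos: [552.5, 71.2, 110.1]
tcp_rot: [1.112, 1.571, -0.603]
contact_force: [-0.5, -0.6, 0.6]
grip_width: 5.0
```

```bash
python3 - <<'E'
from h import *
o=get_obs(); w=capture('wrist'); save(cv2.resize(w['image'][100:340,180:460],(560,480)),'w5.png')
print(o['time'],o['tool_pos'],o['contact_force'],o['moment'],o['grip_width'])
# lever waypoints relative to pin, (along clamp y, up)
for q in np.arange(0,1.72,.1): print(round(q,2),(75*np.cos(1.658-q)).round(1),(75*np.sin(1.658-q)).round(1))
E
```

```text
12.025 [552.54766245  71.23957479 110.05314564] [-0.5086494  -0.55299612  0.63928441] [-0.04957639 -0.09152182 -0.03897064] 5.04200078416176
0.0 -6.5 74.7
0.1 1.0 75.0
0.2 8.4 74.5
0.3 15.8 73.3
0.4 23.1 71.4
0.5 30.1 68.7
0.6 36.8 65.4
0.7 43.1 61.4
0.8 49.0 56.7
0.9 54.5 51.6
1.0 59.3 45.9
1.1 63.6 39.7
1.2 67.3 33.2
1.3 70.2 26.3
1.4 72.5 19.1
1.5 74.1 11.8
1.6 74.9 4.3
1.7 74.9 -3.1
```

View pics/w5.png

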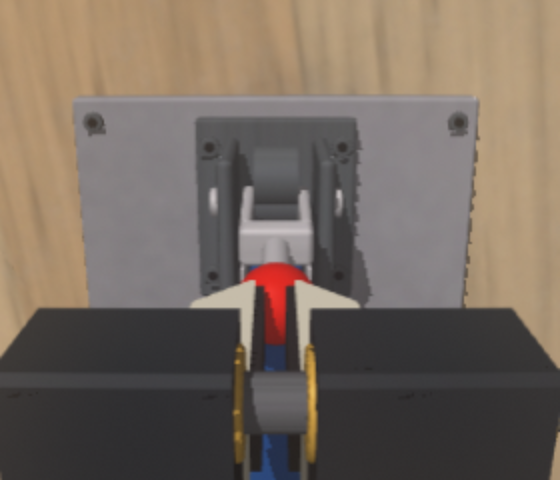

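The image shows the fingers shut to 5 mm over and on the nest side of the ball. The ball shows around them, with its far edge at crop row 264, so the pinch missed or the ball squeezed out. I'll work out where it is now.

```bash
python3 - <<'E'
from h import *
o=get_obs(); w=capture('wrist'); im=w['image'].astype(int)
b=((im[...,0]>130)&(im[...,1]<70)).astype(np.uint8); n,l,st,ce=cv2.connectedComponentsWithStats(b)
for k in range(1,n):
    if st[k,4]>60: print(st[k],ce[k])
ys,xs=np.nonzero(b); top=ys.min(); print('top',top,'rows width',[(r,xs[ys==r].min(),xs[ys==r].max()) for r in range(top,top+25,3)])
yd=np.array([.133,.991]);pin=np.array([551.5,76.3])
Rc,p=cam(w,o); print(p)
for z in(100,115,128):
    for r in(top+20,top+24): q=onz(w,(318,r),z,o); print(z,r,q.round(1),((q[:2]-pin)@yd).round(1))
E
```

```text
[ 533    0   24  111 1143] [545.04024497  41.85651794]
[581   0   8  13  62] [585.4516129    6.67741935]
[301 232  35  17 272] [317.71323529 237.78308824]
top 0 rows width [(0, np.int64(542), np.int64(587)), (3, np.int64(540), np.int64(588)), (6, np.int64(539), np.int64(588)), (9, np.int64(539), np.int64(587)), (12, np.int64(541), np.int64(623)), (15, np.int64(539), np.int64(623)), (18, np.int64(537), np.int64(554)), (21, np.int64(537), np.int64(554)), (24, np.int64(537), np.int64(625))]
[564.03010828 148.68962422 299.100505  ]
100 20 [570.5 189.4 100. ] 114.6
100 24 [570.2 187.5 100. ] 112.7
115 20 [570.  186.4 115. ] 111.5
115 24 [569.7 184.6 115. ] 109.7
128 20 [569.6 183.7 128. ] 108.8
128 24 [569.3 182.  128. ] 107.1
```

```bash
python3 - <<'E'
from h import *
o=get_obs(); w=capture('wrist'); im=w['image'].astype(int)
yd=np.array([.133,.991]);pin=np.array([551.5,76.3])
b=((im[...,0]>90)&(im[...,1]<0.45*im[...,0])&(im[...,2]<.45*im[...,0]))
for r in range(228,285,4):
    x=np.nonzero(b[r,280:360])[0]+280; print(r,(x.min(),x.max(),len(x)) if len(x) else None)
for q in np.arange(-.1,.9,.1):
    P=np.r_[pin+75*np.cos(1.658-q)*yd,53.5+75*np.sin(1.658-q)]
    Rc,p=cam(w,o); v=cv2.projectPoints(P[None],cv2.Rodrigues(Rc.T)[0],-Rc.T@p,np.array(w['K']),np.array(w['dist']))[0].ravel()
    print(round(q,1),P.round(1),v.round(1),'r',(347*11/(Rc.T@(P-p))[2]).round(1))
E
```

```text
228 None
232 (np.int64(312), np.int64(324), 13)
236 (np.int64(304), np.int64(331), 28)
240 (np.int64(302), np.int64(334), 24)
244 (np.int64(316), np.int64(318), 3)
248 (np.int64(317), np.int64(318), 2)
252 (np.int64(317), np.int64(318), 2)
256 (np.int64(317), np.int64(318), 2)
260 (np.int64(317), np.int64(318), 2)
264 (np.int64(317), np.int64(318), 2)
268 (np.int64(317), np.int64(317), 1)
272 None
276 None
280 None
284 None
-0.1 [549.6  62.5 127.2] [313.4 266.7] r 20.1
0.0 [550.6  69.8 128.2] [313.2 255.1] r 20.5
0.1 [551.6  77.3 128.5] [313.  242.5] r 20.7
0.2 [552.6  84.7 128. ] [312.8 229. ] r 20.9
0.3 [553.6  92.  126.8] [312.7 214.9] r 21.0
0.4 [554.6  99.2 124.9] [312.5 200.6] r 21.0
0.5 [555.5 106.1 122.2] [312.4 186.3] r 21.0
0.6 [556.4 112.8 118.9] [312.3 172.4] r 20.8
0.7 [557.2 119.  114.9] [312.2 159.3] r 20.6
0.8 [558.  124.9 110.2] [312.2 147.1] r 20.3
```

```bash
python3 - <<'E'
from h import *
o=get_obs(); print(o['tool_pos'],o['contact_force'],o['grip_width'])
w=capture('wrist')['image']; s=capture('scene')['image']
a=cv2.resize(w[210:310,260:375],(460,400),interpolation=cv2.INTER_CUBIC)
b=cv2.resize(s[150:235,250:325],(340,385),interpolation=cv2.INTER_CUBIC)
im=np.zeros((400,800,3),np.uint8); im[:,:460]=a; im[:385,460:]=b; save(im,'w6.png')
E
```

```text
[552.53041494  71.24070467 109.99811256] [0.33494772 0.681398   0.37156858] 0.28566020879997295
```

View pics/w6.png

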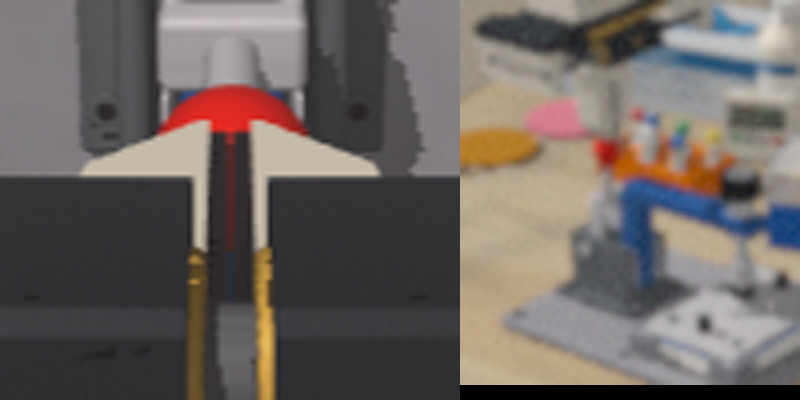

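```bash
python3 - <<'E'
from h import *
import pickle
o=get_obs(); w=capture('wrist'); s=capture('scene'); im=s['image'].astype(int)
b=((im[...,0]>120)&(im[...,1]<.5*im[...,0])&(im[...,2]<.5*im[...,0])); b[:170]=0;b[195:]=0;b[:,:275]=0;b[:,:]&=(np.arange(640)<289)
ys,xs=np.nonzero(b); print(len(xs),xs.mean(),ys.mean(),xs.min(),xs.max(),ys.min(),ys.max()); sp=(xs.mean(),ys.mean())
def proj(c,P,o=None):
    Rc,p=cam(c,o); return cv2.projectPoints(np.array([P],float),cv2.Rodrigues(Rc.T)[0],-Rc.T@p,np.array(c['K']),np.array(c['dist']))[0].ravel().round(1)
print(cross(ray(s,sp),ray(w,(318,251),o)))
t=pickle.load(open('d.pkl','rb'))['top']; print(cross(ray(s,sp),ray(t,(277.5,189.3))))
print('TCP px scene',proj(s,o['tool_pos']),'wrist',proj(w,o['tool_pos'],o),'ball128 scene',proj(s,(551.5,71,128.2)))
print('top ball',proj(t,(551.5,71,128.2)))
E
```

```text
31 282.48387096774195 183.58064516129033 280 286 181 186
(array([554.11859688,  69.3319602 , 124.95174727]), np.float64(2.513015026351462))
(array([553.64534879,  69.42945531, 125.57999751]), np.float64(3.096826177174826))
TCP px scene [281.6 187.8] wrist [316.4 239.3] ball128 scene [281.3 183. ]
top ball [277.3 189.6]
```

Call:
send_rows:
  moves:
    - [0,0,-3,0]
    - [0,0,-4,0]
    - [0,0,-5,0]
    - [0,0,0,0]

```text
time: 12.88
tool_pos: [554.3, 83.6, 110.0]
tcp_rot: [1.345, 1.571, -0.369]
contact_force: [0.2, -0.3, -1.6]
grip_width: 0.6
```

```bash
cat >> h.py <<'E'
def ball():
    s=capture('scene'); im=s['image'].astype(int)
    b=((im[...,0]>120)&(im[...,1]<.5*im[...,0])&(im[...,2]<.5*im[...,0])); b[:170]=0;b[205:]=0;b[:,:255]=0;b[:,289:]=0
    ys,xs=np.nonzero(b); return s,len(xs),xs.mean(),ys.mean(),xs.min(),xs.max(),ys.min(),ys.max()
E
python3 - <<'E'
from h import *
r=ball(); print(r[1:]); o=get_obs(); print(o['tool_pos'],o['contact_force'],o['moment'])
w=capture('wrist')['image']; s=r[0]['image']
a=cv2.resize(w[190:310,260:375],(383,400),interpolation=cv2.INTER_CUBIC)
b=cv2.resize(s[160:200,265:305],(400,400),interpolation=cv2.INTER_NEAREST)
im=np.zeros((400,800,3),np.uint8); im[:,:383]=a; im[:,400:]=b; save(im,'w7.png')
E
```

```text
(33, np.float64(282.8787878787879), np.float64(183.66666666666666), np.int64(280), np.int64(288), np.int64(181), np.int64(187))
[554.26200691  83.40498368 109.98371912] [ 0.42933738 -0.14121692  0.05115033] [-0.04668534 -0.07732083 -0.02461513]
```

View pics/w7.png

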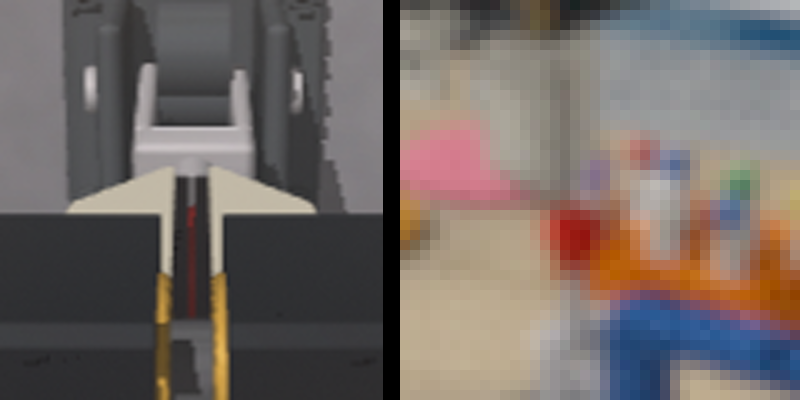

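The ball hasn't moved in the scene view, at pixel (283,184), while the fingers passed it without force. To find out by touch, I'll lift, go to the nest side and push the ball towards +y with the shut fingers.

Call:
send_rows:
  moves:
    - [-25,0,0,0]
    - [-25,0,0,0]
    - [0,0,18,0]
    - [0,0,18,0]
    - [22,0,0,0]
    - [22,0,0,0]
    - [0,0,0,0]

```text
time: 13.85
tool_pos: [547.0, 46.3, 113.5]
tcp_rot: [-1.437, 1.565, 3.131]
contact_force: [0.8, 0.4, -0.4]
grip_width: 0.5
```

Call:
send_rows:
  moves:
    - [0,0,-2,0]
    - [0,0,-2,0]
    - [0,0,-2,0]
    - [0,0,-2,0]
    - [0,0,-2,0]
    - [0,0,-2,0]

```text
time: 14.6
tool_pos: [550.8, 59.5, 116.0]
tcp_rot: [0.73, 1.571, -0.984]
contact_force: [-0.3, 0.6, 1.1]
grip_width: 0.3
```

```bash
python3 - <<'E'
from h import *
r=ball(); print(r[1:]); o=get_obs(); print(o['tool_pos'],o['contact_force'],o['moment'])
E
```

```text
(32, np.float64(282.46875), np.float64(183.25), np.int64(280), np.int64(286), np.int64(180), np.int64(186))
[550.80785399  59.7484719  116.00049064] [-0.5426847   0.35840825 -1.56153017] [ 0.00861791 -0.13126286  0.00875396]
```

Call:
send_rows:
  moves:
    - [0,0,-3,0]
    - [0,0,-3,0]
    - [0,0,-3,0]
    - [0,0,-3,0]
    - [0,0,-3,0]
    - [0,0,-3,0]

```text
time: 15.4
tool_pos: [553.4, 77.4, 116.0]
tcp_rot: [-0.96, 1.571, -2.674]
contact_force: [-0.7, -0.3, 0.1]
grip_width: 0.5
```

```bash
python3 - <<'E'
from h import *
r=ball(); print(r[1:]); o=get_obs(); print(o['tool_pos'],o['contact_force'],o['moment'])
s=r[0]['image']; w=capture('wrist')['image']
im=np.zeros((500,800,3),np.uint8); im[:,:400]=cv2.resize(s[150:200,260:300],(400,500),interpolation=cv2.INTER_CUBIC)
im[:400,410:794]=cv2.resize(w[190:310,260:375],(384,400)); save(im,'w8.png')
E
```

```text
(33, np.float64(282.57575757575756), np.float64(183.57575757575756), np.int64(280), np.int64(288), np.int64(180), np.int64(187))
[553.45755484  77.7000596  116.01408232] [-0.41571185  0.2542493  -0.06408635] [ 0.00175802 -0.1389851   0.00830741]
```

View pics/w8.png

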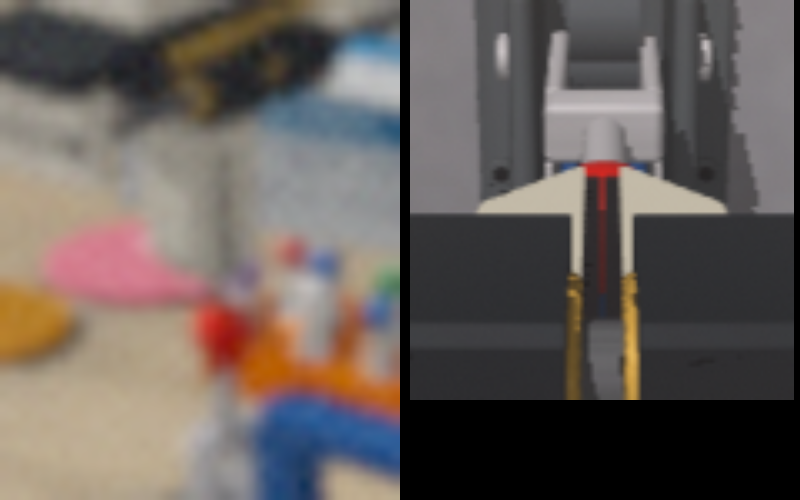

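```bash
python3 - <<'E'
from h import *
import pickle
d=pickle.load(open('d.pkl','rb')); s=d['scene']; t=d['top']
def proj(c,P,o=None):
    Rc,p=cam(c,o); return cv2.projectPoints(np.array([P],float),cv2.Rodrigues(Rc.T)[0],-Rc.T@p,np.array(c['K']),np.array(c['dist']))[0].ravel().round(1)
P=np.array([228.3,-472.8,196]); y=np.array([.435,-.901,0])
for k in(-46,0,46): print(k,[proj(s,P+k*y+[0,0,z]) for z in(0,25,66)],[proj(t,P+k*y+[0,0,z]) for z in(0,66)])
i=s['image']
for r in range(196,246,3): print(r,' '.join('%3d'%v for v in i[r,364:396:2].mean(1)))
o=get_obs(); T=o['tool_pos']; print(T,[(z,proj(s,T+[0,0,z])) for z in(0,19,25,66)], [(z,proj(s,(553,70,z))) for z in(90,100,110,120,128)],[(z,proj(s,(534,-57.5,z))) for z in(116,134,140,160)])
w=capture('wrist'); print('dist',w['dist'],s['dist'])
E
```

```text
-46 [array([375.7, 246. ]), array([376.1, 236.7]), array([376.7, 221. ])] [array([427.7, 296.4]), array([432.7, 299.9])]
0 [array([395.3, 246.5]), array([395.9, 237.2]), array([396.8, 221.5])] [array([440.4, 290.4]), array([446. , 293.7])]
46 [array([415.1, 247. ]), array([415.8, 237.7]), array([417., 222.])] [array([453.2, 284.4]), array([459.3, 287.4])]
196  62  62  60  60  58  60  99 136 134 138 138 143 144 142 142 143
199  53  50  48  46  40  46  45  47  41  45  46  48  49  47  47  50
202  77  61  73  94 101 101 102 107 110 106 106 109 109 102  97  97
205 102  45  47  52  50  47  69 147 164 165 165 162 164 139  71  67
208 103  50  45  45  42  38  46  94 101 103 104 103 104  89  73  77
211 119  45  40  46  39  42  56 116 133 133 129 125 116 100  98 105
214 151 119 111  97  93  98 106 160 166 164 159 156 127  69  85 134
217 167 167 164 149 149 150 135 157 168 167 191 183 104  56 107 143
220 170 168 171 158 149 150 133 151 171 194 176 123  55  71 134 164
223 171 171 177 161 149 149 131 180 189 158 156  99  58 116 172 188
226 174 175 172 157 149 146 124 149 166 170 152  70 127 190 19
[... 270 characters left out ...]
168 172
241 160 160 161 159 159 155 155 157 159 158 159 158 156 159 160 165
244 162 161 158 159 162 161 161 160 159 156 156 155 155 157 157 158
[553.4138085   77.47510643 115.98160163] [(0, array([280.1, 185.8])), (19, array([279.9, 180.6])), (25, array([279.8, 179. ])), (66, array([279.3, 167.6]))] [(90, array([282.2, 193.2])), (100, array([282.1, 190.5])), (110, array([282. , 187.8])), (120, array([281.8, 185.1])), (128, array([281.8, 183. ]))] [(116, array([311.2, 195.7])), (134, array([311.1, 190.6])), (140, array([311.1, 188.9])), (160, array([311. , 183.2]))]
dist [-0.06239093  0.          0.          0.          0.        ] [-0.09860332  0.          0.          0.          0.        ]
```

Scene pixels from the start show the real fingertips about 20–28 mm higher than the reported TCP: the tip is at row 237, where the reported TCP projects to 246. That explains the missed ball and the shallow nut grip. I'll calibrate by touching the ball's top, which sits at z≈139.

Call:
send_rows:
  moves:
    - [0,0,7,0]
    - [2,0,0,0]
    - [2,0,0,0]
    - [1.5,0,0,0]
    - [1.5,0,0,0]
    - [0,0,0,0]

```text
time: 16.3
tool_pos: [552.3, 70.3, 108.9]
tcp_rot: [-0.843, 1.571, -2.557]
contact_force: [0.1, 1.3, -0.3]
grip_width: 0.6
```

Call:
send_rows:
  moves:
    - [1,0,0,0]
    - [1,0,0,0]
    - [1,0,0,0]
    - [0,0,0,0]

```text
time: 16.8
tool_pos: [552.8, 70.3, 108.1]
tcp_rot: [1.629, 1.569, -0.085]
contact_force: [-3.7, -0.4, 14.3]
grip_width: 0.4
```

Contact at reported z≈108.3 gives an offset of about +31 mm, so a centred pinch of the ball needs a reported z≈79. I'll open, go down and pinch.

Call:
send_rows:
  moves:
    - [-8,0,0,0]
    - [0,0,0,0]
    - [0,0,0,0]
    - [0,0,0,0]
    - [8,0,0,0]
    - [12,0,0,0]
    - [12,0,0,0]
    - [0,0,0,0]
  hand: 0.5

```text
time: 17.8
tool_pos: [551.4, 70.2, 80.4]
tcp_rot: [-1.401, 1.568, -3.115]
contact_force: [-0.2, 0.6, -0.1]
grip_width: 45.6
```

Call:
send_rows:
  moves:
    - [2,0,0,0]
    - [0,0,0,0]
    - [0,0,0,0]
    - [0,0,0,0]
  hand: 0

```text
time: 18.3
tool_pos: [552.8, 70.2, 80.3]
tcp_rot: [1.6, 1.57, -0.114]
contact_force: [1.2, -0.6, -0.9]
grip_width: 19.8
```

Call:
send_rows:
  moves:
    - [-0.3,0,-7.5,0]
    - [0.5,0,-7.4,0]
    - [1.2,0,-7.4,0]
    - [1.9,0,-7.3,0]
    - [2.7,0,-7,0]
    - [0,0,0,0]

```text
time: 19.05
tool_pos: [558.2, 107.5, 74.0]
tcp_rot: [2.283, 1.569, 0.569]
contact_force: [2.6, 0.8, 3.4]
grip_width: 20.3
```

Call:
send_rows:
  moves:
    - [3.3,0,-6.7,0]
    - [0,0,0,0]

```text
time: 19.3
tool_pos: [559.0, 113.7, 70.8]
tcp_rot: [2.228, 1.57, 0.513]
contact_force: [3.4, 1.4, 3.7]
grip_width: 20.2
```

Call:
send_rows:
  moves:
    - [4,0,-6.3,0]
    - [0,0,0,0]

```text
time: 19.55
tool_pos: [559.9, 119.7, 66.9]
tcp_rot: [2.162, 1.57, 0.448]
contact_force: [3.0, 1.5, 4.4]
grip_width: 20.2
```

Call:
send_rows:
  moves:
    - [4.7,0,-5.9,0]
    - [0,0,0,0]

```text
time: 19.8
tool_pos: [560.7, 125.3, 62.4]
tcp_rot: [1.861, 1.57, 0.147]
contact_force: [1.3, 0.9, 6.3]
grip_width: 20.3
```

Call:
send_rows:
  moves:
    - [5.1,0,-5.5,0]
    - [0,0,0,0]

```text
time: 20.05
tool_pos: [561.5, 130.5, 57.4]
tcp_rot: [1.549, 1.57, -0.165]
contact_force: [1.8, -0.3, 7.8]
grip_width: 19.9
```

Resolved along the lever's travel, the load begins at q≈0.69 and reaches about 5.2 N at 0.9. That means the nut is about 1.45 mm too tight (roughly 107 N when locked) and must back off about 52°. I'll return to q=0.6, release, and go to the nut.

Call:
send_rows:
  moves:
    - [-5.1,0,5.5,0]
    - [-4.7,0,5.9,0]
    - [-4,0,6.3,0]
    - [0,0,0,0]

```text
time: 20.55
tool_pos: [558.7, 112.4, 70.7]
tcp_rot: [1.274, 1.57, -0.441]
contact_force: [4.5, 0.3, -0.9]
grip_width: 19.8
```

Call:
send_rows:
  moves:
    - [0,0,0,0]
    - [0,0,0,0]
    - [-24,0,0,0]
    - [-40,0,0,0]
    - [0,-0.3,40,0]
    - [0,-0.3,50,0]
    - [0,-0.3,50,0]
    - [0,-0.4,33,0]
  hand: 0.55

```text
time: 21.55
tool_pos: [531.1, -59.5, 134.2]
tcp_rot: [-1.512, 1.568, 3.056]
contact_force: [0.6, 0.2, -0.6]
grip_width: 50.2
```

Call:
send_rows:
  moves:
    - [10,0,0,0]
    - [10,0,0,0]
    - [8,0,0,0]
    - [5,0,0,0]
    - [0,0,0,0]

```text
time: 22.18
tool_pos: [532.4, -57.3, 101.2]
tcp_rot: [-1.627, 1.57, 2.942]
contact_force: [-0.6, 0.0, -0.1]
grip_width: 50.7
```

Call:
send_rows:
  moves:
    - [2,0,0,0]
    - [2,0,0,0]
    - [0,0,0,0]

```text
time: 22.55
tool_pos: [532.5, -58.0, 97.7]
tcp_rot: [0.304, 1.571, -1.41]
contact_force: [-0.2, -0.5, 0.2]
grip_width: 50.7
```

Call:
send_rows:
  moves:
    - [0,0,0,0]
    - [0,0,0,0]
    - [0,0,0,0]
    - [0,0,0,0]
  hand: 0

```text
time: 23.05
tool_pos: [534.2, -58.2, 98.0]
tcp_rot: [1.534, 1.567, -0.18]
contact_force: [4.2, -1.3, -3.0]
grip_width: 28.5
```

Call:
send_rows:
  moves:
    - [0,1.5,0,-4]
    - [0,0,0,-8]
    - [0,0,0,-8]
    - [0,0,0,-8]
    - [0,0,0,-8]
    - [0,0,0,-8]
    - [0,0,0,-8]
    - [0,0,0,0]

```text
time: 24.05
tool_pos: [535.3, -57.9, 98.0]
tcp_rot: [0.866, 1.568, 0.058]
contact_force: [5.5, 2.2, -1.7]
grip_width: 28.5
```

```bash
python3 - <<'E'
from h import *
o=get_obs(); print(o['time'],o['tool_pos'],rot(o['tcp_rot'])[:2,1:].round(3),o['contact_force'],o['moment'],o['grip_width'])
E
```

```text
24.05 [535.34230771 -57.93511083  97.96730254] [[ 0.723  0.691]
 [ 0.691 -0.723]] [ 5.53729377  2.16001861 -1.65957496] [ 0.31540724 -0.98719493  0.0436309 ] 28.490971027301374
```

Call:
send_rows:
  moves:
    - [0,0,0,0]
    - [0,0,0,0]
    - [-17,0,0,0]
    - [-20,0,0,10]
    - [0,0,0,10]
    - [0,0,0,10]
    - [0,0,0,10]
    - [0,0,0,10]
  hand: 0.55

```text
time: 25.05
tool_pos: [533.6, -58.2, 134.7]
tcp_rot: [-1.238, 1.57, -2.924]
contact_force: [0.7, -0.5, 0.5]
grip_width: 50.6
```

Call:
send_rows:
  moves:
    - [0,0,0,2]
    - [0,0.2,-33,0]
    - [0,0.2,-50,0]
    - [0,0,-50,0]
    - [0,0,-40,0]
    - [0,0,0,0]

```text
time: 25.8
tool_pos: [559.0, 115.5, 134.5]
tcp_rot: [-2.069, 1.57, 2.506]
contact_force: [-0.3, -0.7, -0.3]
grip_width: 50.7
```

```bash
python3 - <<'E'
from h import *
o=get_obs(); print(o['time'],o['tool_pos'],rot(o['tcp_rot'])[:2,1:].round(3))
w=capture('wrist'); im=w['image'].astype(int)
b=((im[...,0]>130)&(im[...,1]<70)).astype(np.uint8); n,l,st,ce=cv2.connectedComponentsWithStats(b)
o2=dict(o); o2['tool_pos']=o['tool_pos']+[0,0,31]
for k in range(1,n):
    if st[k,4]>100: print(st[k],ce[k],onz(w,ce[k],118.9,o2))
E
```

```text
25.8 [558.97187642 115.50348762 134.50206472] [[ 0.991 -0.137]
 [-0.137 -0.991]]
[ 506   35   29  128 1470] [520.4537415   94.54557823] [705.01939241 179.79091488 118.9       ]
[592  39  20  14 185] [603.56756757  44.87027027] [762.99718538 205.73561347 118.9       ]
[301 217  33  32 825] [316.72242424 232.39878788] [557.21380377 101.70390547 118.9       ]
```

Call:
send_rows:
  moves:
    - [16,0,2.5,0]
    - [20,0,0,0]
    - [18,0,0,0]
    - [9.5,0,0,0]
    - [0,0,0,0]

```text
time: 26.48
tool_pos: [558.5, 109.7, 70.8]
tcp_rot: [-1.168, 1.57, -2.882]
contact_force: [0.1, 0.7, 0.5]
grip_width: 50.7
```

Call:
send_rows:
  moves:
    - [0,0,0,0]
    - [0,0,0,0]
    - [0,0,0,0]
    - [0,0,0,0]
    - [0,0,0,0]
  hand: 0

```text
time: 27.1
tool_pos: [558.6, 110.8, 71.4]
tcp_rot: [-2.376, 1.571, 2.193]
contact_force: [-1.9, 1.4, 3.2]
grip_width: 20.2
```

Call:
send_rows:
  moves:
    - [2.5,0,-4.2,0]
    - [2.6,0,-4.2,0]
    - [0,0,0,0]

```text
time: 27.48
tool_pos: [560.0, 119.6, 65.9]
tcp_rot: [-2.541, 1.57, 2.028]
contact_force: [-2.3, 1.9, 4.2]
grip_width: 20.0
```

Call:
send_rows:
  moves:
    - [4.7,0,-5.9,0]
    - [0,0,0,0]

```text
time: 27.72
tool_pos: [560.7, 125.2, 61.1]
tcp_rot: [-2.003, 1.57, 2.567]
contact_force: [-3.0, 2.9, 3.3]
grip_width: 19.7
```

Call:
send_rows:
  moves:
    - [5.1,0,-5.5,0]
    - [0,0,0,0]

```text
time: 27.98
tool_pos: [561.5, 130.1, 56.1]
tcp_rot: [-0.971, 1.57, -2.685]
contact_force: [-3.0, 1.4, 3.6]
grip_width: 20.2
```

Call:
send_rows:
  moves:
    - [5.7,0,-4.8,0]
    - [0,0,0,0]
    - [0,0,0,0]

```text
time: 28.35
tool_pos: [562.1, 134.6, 50.8]
tcp_rot: [-0.805, 1.57, -2.519]
contact_force: [-3.8, 1.0, 5.4]
grip_width: 20.1
```

```bash
cat > feel.py <<'E'
from h import *
for P,F in [((558.2,107.5,74),(2.6,.8,3.4)),((559,113.7,70.8),(3.4,1.4,3.7)),((559.9,119.7,66.9),(3,1.5,4.4)),((560.7,125.3,62.4),(1.3,.9,6.3)),((561.5,130.5,57.4),(1.8,-.3,7.8))]+eval(open('new.txt').read() if __import__('os').path.exists('new.txt') else '[]'):
    y=-6.5+(P[1]-70.2)/.991; z=74.7+P[2]-80.3; a=np.arctan2(z,y); q=1.658-a
    f=F[0]*.133+F[1]*.991; print('q %.3f R %.1f resist %.2f radial %.2f'%(q,np.hypot(y,z),-(f*np.sin(a)-F[2]*np.cos(a)),f*np.cos(a)+F[2]*np.sin(a)))
E
python3 - <<'E'
from h import *
for _ in range(4):
    o=get_obs(); print(o['time'],o['tool_pos'].round(1),o['contact_force'].round(2),o['moment'].round(2)); capture('scene')
E
```

```text
28.35 [562.1 134.6  50.8] [-3.83  1.02  5.44] [0.09 0.55 0.09]
28.4 [562.1 134.5  50.8] [-4.95  1.15  4.94] [0.1  0.54 0.01]
28.45 [562.2 134.5  50.8] [-4.57  1.62  5.16] [ 0.07  0.62 -0.01]
28.5 [562.1 134.5  50.9] [-4.87  1.24  4.93] [0.06 0.56 0.01]
```

The load now starts at q≈0.85, with about 3.2 N net at q=1.0, which predicts roughly 75 N when locked. I'll continue down to the stop.

Call:
send_rows:
  moves:
    - [6.2,0,-4.3,0]
    - [6.5,0,-3.7,0]
    - [0,0,0,0]

```text
time: 28.92
tool_pos: [563.3, 142.6, 37.9]
tcp_rot: [-0.834, 1.57, -2.548]
contact_force: [-3.7, 1.5, 6.6]
grip_width: 20.0
```

Call:
send_rows:
  moves:
    - [6.9,0,-2.9,0]
    - [7.2,0,-2.3,0]
    - [0,0,0,0]

```text
time: 29.3
tool_pos: [564.1, 148.0, 23.7]
tcp_rot: [-1.792, 1.57, 2.777]
contact_force: [-4.3, 2.6, 4.8]
grip_width: 20.0
```

Call:
send_rows:
  moves:
    - [7.3,0,-1.6,0]
    - [7.5,0,-0.8,0]
    - [0,0,0,0]

```text
time: 29.68
tool_pos: [564.4, 150.5, 8.5]
tcp_rot: [-1.825, 1.57, 2.744]
contact_force: [-2.9, 5.2, 0.7]
grip_width: 20.2
```

Call:
send_rows:
  moves:
    - [2.5,0,0,0]
    - [2,0,0,0]
    - [0,0,0,0]

```text
time: 30.05
tool_pos: [564.4, 150.6, 4.4]
tcp_rot: [-2.29, 1.57, 2.279]
contact_force: [-1.9, 5.2, -0.6]
grip_width: 20.3
```

Call:
send_rows:
  moves:
    - [2,0,0.5,0]
    - [1.5,0,0.5,0]
    - [0,0,0,0]

```text
time: 30.42
tool_pos: [564.5, 150.4, 2.1]
tcp_rot: [2.928, 1.569, 1.213]
contact_force: [-5.0, 8.3, 7.3]
grip_width: 19.9
```

Call:
send_rows:
  moves:
    - [1,0,0.5,0]
    - [1,0,0,0]
    - [0,0,0,0]

```text
time: 30.8
tool_pos: [564.7, 150.5, 1.9]
tcp_rot: [2.573, 1.568, 0.859]
contact_force: [-8.8, 8.6, 19.9]
grip_width: 20.4
```

The lever is hard on its stop: the force jumped to 20 N with no further travel. I'll release and retreat.

Call:
send_rows:
  moves:
    - [-2,0,0,0]
    - [0,0,0,0]
    - [0,0,0,0]
    - [0,0,0,0]
    - [-20,0,0,0]
    - [-40,0,0,0]
    - [-40,0,0,0]
    - [-40,0,0,0]
  hand: 0.55

```text
time: 31.8
tool_pos: [564.3, 148.6, 142.0]
tcp_rot: [-0.653, 1.57, -2.368]
contact_force: [0.7, -0.2, -0.8]
grip_width: 50.4
```

Call:
send_rows:
  moves:
    - [-10,0,10,0]
    - [0,0,40,0]
    - [0,0,40,0]
    - [0,0,0,0]

```text
time: 32.3
tool_pos: [550.5, 57.1, 149.8]
tcp_rot: [-1.164, 1.568, -2.882]
contact_force: [0.4, -0.6, 0.9]
grip_width: 50.6
```

```bash
python3 - <<'E'
from h import *
o=get_obs(); print(o['time'],o['tool_pos'],o['contact_force']); w=capture('wrist'); save(w['image'],'end.png')
E
```

```text
32.3 [550.53961036  57.09212019 149.79303009] [ 0.43277737 -0.62005876  0.91245659]
```

View pics/end.png

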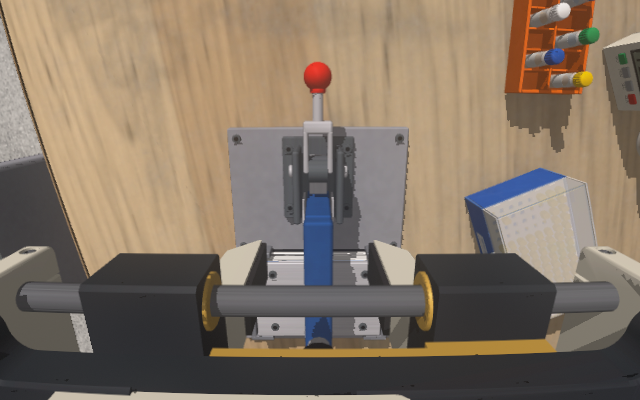

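The final view shows the lever lying level along +y with the ball at (317,76), the plate square in the nest and the gripper clear. I'm handing in.

```bash
python3 -c "
from plant import close_job; print(close_job())"
```

```text
the job is handed in; nothing more can be done
None
```

The clamp is locked: I set the nut, pressed the lever to its stop, let go and handed the job in at about 32 s of the 72 s allowed. No verdict is reported. The foot force can't be read directly, so the clamping force is my estimate from feeling the lever.

- **Nut:** I first turned it 144° clockwise (4 mm). The lever then began to bite at about q = 0.69, roughly 1.45 mm too tight, so I backed the nut off 52°. After that it began to bite at about 0.85 rad, close to half-way.
- **Force:** with the lever between 0.9 and 1.0 rad the foot bore about 10–25 N. The peak resistance at the ball was about 5.5 N including friction. Together these suggest about 75 N when locked, against the 58–102 N allowed.
- **Stop:** the upward force jumped to 20 N with no further travel.
- **Last picture:** taken after release, it shows the lever lying level along +y, the plate square in the nest and the gripper clear. I did not measure the plate's centring or recheck the bystanders. The arm's moves stayed over the jig.

**What disagreed:** the fingertips turned out to be about 31 mm higher than the reported TCP, judged by touching the top of the ball. Because of this:
- the first pinch closed above the ball;
- the first nut grip was shallow, though the nut's index mark showed it held;
- one wrong-sign row sent the open gripper 10 mm down at the nut; I have no force reading from that moment, and saw no sign of damage afterwards.

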